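Stir the deburring stones, then hold the paddle over the grit tray

TASK

Take the orange-handled paddle from its stand by the handle and stir the deburring stones in the steel bowl with its blade until every stone has shifted by more than a centimetre from where it lay, all of them staying in the bowl. Then carry the paddle, clear of the things standing in between and without disturbing any of them, to the narrow blue grit tray and finish while still holding it there, ready to be brushed off: upright and still, the blade centred over the tray's opening, lined up with its long side, and its lower edge about 15 mm above the rim without touching the tray.

Things in the scene. Friction and masses are not known exactly. Their poses are not given: they have to be found in the camera images.
- paddle: Paddle, 165 mm tall: steel blade 28 mm wide (y), 6 thick (x), 36 high; 10 mm shaft; black collar 40 mm across, its underside 40 mm above the tip; orange handle 22 (x) x 30 mm (y), 100 to 165 mm above the tip. 0.09 to 0.19 kg. Origin: the tip (centre of the blade's lower edge), z up the handle. Starts upright in the stand, blade in the slot, collar on its top; lifts straight out.
- stand: Wooden block with a slot in which the paddle stands, 46 (x) x 72 (y) x 45 mm, fixed to the bench; slot 11 x 35 mm, 42 mm deep, long along y. Origin: centre of its underside.
- bowl: Round open steel bowl, fixed to the bench: 120 mm across the rim, 50 mm high, wall 3 mm, flat floor 4 mm above the bench and about 108 mm across, steep sides. Origin: centre of its underside.
- grit_tray: Blue narrow open-topped metal tray, 42 (x) x 64 (y) x 40 mm high, on a flat foot 42 x 88 mm, fixed to the bench. Its opening is 36 (x) x 58 mm (y). Origin: centre of its underside; y along its long side.
- tray_mouth (a point): Centre of the tray's opening, level with its rim, 40 mm above the bench; axes as those of the tray.
- hose_mid (a point): Point on the fixed stiff red air hose, 12 mm thick, that slants across the left of the bench: straight from x 0.16, y 0.36 (bench height, left edge) up to x 0.58, y 0.01, z 0.28, then up to x 0.65, y -0.09, z 0.46. All the work lies on its right (lower y); an arm that starts on its left must pass above it. More hose loops hang at the back beyond x 0.6, above z 0.3.
- tape_measure: Bystander: yellow tape measure, 35 x 88 x 64 mm high, loose. Origin: centre of its underside.
- packing_block: Bystander: pale wooden block standing on end, 30 x 50 x 95 mm high, loose. Origin: centre of its underside.
- marker_pen: Bystander: marker pen lying on the bench, 17 x 135 x 16 mm, loose. Origin: centre of its underside.
- screw_tin: Bystander: open tin of screws, 67 mm across, 87 mm high, loose. Origin: centre of its underside.
- stone_1: Brick-red round deburring stone, a stubby prism 18 mm across and 14 mm high, 15 g, loose, lying flat on the bowl's floor. Origin: centre of its underside. The six start in a ring about 31 mm from the bowl's centre, which is clear.
- stone_2: Green six-sided deburring stone, a stubby prism 18 mm across and 14 mm high, 15 g, loose, lying flat on the bowl's floor. Origin: centre of its underside. The six start in a ring about 31 mm from the bowl's centre, which is clear.
- stone_3: Brick-red round deburring stone, a stubby prism 18 mm across and 14 mm high, 15 g, loose, lying flat on the bowl's floor. Origin: centre of its underside. The six start in a ring about 31 mm from the bowl's centre, which is clear.
- stone_4: Green six-sided deburring stone, a stubby prism 18 mm across and 14 mm high, 15 g, loose, lying flat on the bowl's floor. Origin: centre of its underside. The six start in a ring about 31 mm from the bowl's centre, which is clear.
- stone_5: Brick-red round deburring stone, a stubby prism 18 mm across and 14 mm high, 15 g, loose, lying flat on the bowl's floor. Origin: centre of its underside. The six start in a ring about 31 mm from the bowl's centre, which is clear.
- stone_6: Green six-sided deburring stone, a stubby prism 18 mm across and 14 mm high, 15 g, loose, lying flat on the bowl's floor. Origin: centre of its underside. The six start in a ring about 31 mm from the bowl's centre, which is clear.
There are look-alikes about, which are no part of the job. What is shaped like the paddle but pink is not meant.

How it is judged (in metres and radians):
On the way:
1. with the paddle's blade in the bowl, every stone has shifted more than 10 mm from where it lay (horizontal distance between paddle and bowl below 0.055 m and height (world z) of paddle below 0.04 m and distance of each of stone_1, stone_2, stone_3, stone_4, stone_5, stone_6 from where it was at the start of the episode above 0.01 m), for 0.1 s.
At the end, for the whole second after the job is handed in: The paddle is held still and upright (8 degrees), clear of the tray: its tip within 12 mm sideways of the centre of the tray's opening and 4 to 28 mm above the rim, blade within 10 degrees of the tray's long side (either way round); all six stones lie in the bowl (horizontal distance between paddle and tray_mouth below 0.012 m and z of paddle in the frame of tray_mouth between 0.004 and 0.028 m and angle between paddle's own z axis and vertical below 0.14 rad and angle between the y axis of paddle and the y axis of tray_mouth, either way round below 0.18 rad and linear speed of paddle below 0.03 m/s and contact force between paddle and the fingers above 1 N and contact force between paddle and grit_tray below 0.1 N and horizontal distance between each of stone_1, stone_2, stone_3, stone_4, stone_5, stone_6 and bowl below 0.06 m and height (world z) of each of stone_1, stone_2, stone_3, stone_4, stone_5, stone_6 below 0.045 m); the arm keeps its last pose, push and grip.
It fails at once if a bystander is pushed more than 20 mm or tipped over (distance of any of tape_measure, packing_block, marker_pen, screw_tin from where it was at the start of the episode above 0.02 m or angle between any of tape_measure, packing_block, marker_pen, screw_tin's own z axis and vertical above 0.4 rad).
It fails at once if a stone leaves the bowl (horizontal distance between any of stone_1, stone_2, stone_3, stone_4, stone_5, stone_6 and bowl above 0.066 m).
It fails at once if the fingers touch a stone (contact force between any of stone_1, stone_2, stone_3, stone_4, stone_5, stone_6 and the fingers above 0.5 N).
It also fails if it takes over 64 s, if anything falls off the work surface, if the arm or the gripper's body presses on something with over 40 N, if the wrist force passes 120 N, or if a joint passes its speed limit or range.

ROBOT

A 6-joint arm with a two-finger parallel gripper is mounted at the origin on the work surface; the furniture and walls round the work are solid. World frame = base frame: x ahead of the robot, y to its left, z up, the work surface at z = 0. Lengths are in mm, angles in rad, forces in N, time in s.
With the tool pointing down it reaches from about 275 to 825 mm from the base axis. Payload 4.9 kg.
Tool frame: the origin (TCP) lies on the centre line of the jaws, within the pads' length; the fingertips stand arm.finger_overhang ahead of it and the grasp point (between the pads) lies 3 mm ahead of it (arm.finger_overhang is the distance from the TCP to the fingertips, in mm); z points along the fingers, y is the line along which they close (so a half turn about z gives the same grasp; the last joint's range is limited). The gripper opens to 85 mm and grips with 20 to 120 N. Pads are 22 mm wide; open, the fingers measure 114 mm over their backs; the gripper's body (76 mm by 85 mm) begins 54 mm behind the grasp point. The pads swing forward as they close: fully open they stand 13 mm farther back than shut.
Start: joints at [1.159, 0.326, -0.193, 1.052, 0, 1.437], TCP at [150.826, 528.933, 233.181] pointing down, gripper open.
Joint ranges: [-2.65, 2.65], [-0.97, 1.79], [-1.3, 1.35], [-1.93, 2.1], [-1.47, 1.37], [-3.14, 3.14]. Speed limits (rad/s): [2.57, 2.57, 3.14, 3.14, 3.14, 3.14].

INTERFACE

Orientations are given as a rotation vector (axis times angle).
In Python, from rig import readout, eyes, order, arm gives the robot as it stands. The module is installed in compiled form; this text tells all that it offers.
- The arm moves only by the shell command python3 -m crank 'ROWS' [OPENING] [FORCE]. ROWS is JSON, one flat list of numbers, 6 for each row, row after row: the shift along the tool's x, y, z normalised to -1 to 1, where 1 is 25 cm, then the turn, a rotation vector about the tool's x, y, z normalised to -1 to 1, where 1 is 60 degrees. In form: [dx, dy, dz, ax, ay, az, dx, dy, dz, ax, ay, az, ...]. A call has 1 to 12 rows; each row is the pose to reach, as a shift and turn from the pose commanded when the call began, along the tool's axes at that moment; what a row does not reach only later rows make up. A row lasts 1/10 s, in which the tool goes at most 50 mm and 8.59 degrees, less where a joint would pass 70% of its speed; a pose out of reach is approached as far as the arm can. A call with a number of a shift or a turn outside -1 to 1 is refused whole. A call with a gripper value outside its range is refused whole. OPENING is the opening, from -1 (shut) to 1 (fully open), set as the call begins (- or left out, the last holds). The fingers move at their own pace and stop on an object; FORCE is the grip in N (left out, the last holds). Time passes only in rows, so rows that repeat a pose let the fingers close. It gives the time, the measured TCP pose, the force, the opening and the grip force at its end, in the units of the state.
- readout.get_obs(): the state, without advancing time (a new reading comes with each control period).
- eyes.snapshot(name): name is "side" or "top" or "wrist"; returns (picture, depth): 480x640x3 uint8, red, green, blue; 480x640 float32, mm along the optical axis (not along the pixel's ray), 0 where there is no reading.
- eyes.camera_model(name): a dict with "intrinsics" (3x3 intrinsics, pixels), "camera_from_world" (4x4, takes a point from world to camera coordinates); the wrist camera has in their place "hand_eye" (4x4, takes a point from camera to tool coordinates, whose origin is the TCP and whose axes are the flange's). Camera axes: x right, y down, z forward; pixel columns grow to the right and rows downward; lengths in mm; the calibration is good to about 2 mm. A picture is of the moment at which its call begins: read the wrist's pose just before it. camera_model takes no time and is no camera call.
- order.job_done(): hands the job in; it is judged then, once.
The state is a dict: "time": time; "joint_positions": joint angles; "dq": joint speeds; "effort": joint torques, N m; "tcp_pos": TCP position; "tool_rot": TCP orientation; "contact_force": force on the tool from outside, world axes, zero at the start; "ft_torque": the same for the moment, N m; "finger_gap": finger opening in mm; "gripper_force": force on a finger pad.
Only numpy, scipy, OpenCV 4.12 (cv2) and the standard library are available. Lean on these libraries where they do the work, as an engineer would, in place of code of your own. Each camera call takes 0.05 s, during which the arm holds its last target. There are 200 camera calls.

## Working session

There is one attempt and no reset: what is moved stays moved. The work goes in short steps, Python scripts to look and compute and a shell command to move; the robot and the scene stay as the last step left them, time stands still between calls to the robot, and variables do not carry over. Pictures are saved under pics/ and viewed, at most 10 in all, crops included, and the job is handed in when it is done.

```bash
mkdir -p pics
python3 - <<'E'
from rig import readout, eyes, order, arm
import cv2,numpy as np
np.set_printoptions(suppress=True,precision=3)
o=readout.get_obs();print(o['time'],o['tcp_pos'],o['tool_rot'],o['finger_gap'],arm.finger_overhang)
for n in('side','top'):
    p,d=eyes.snapshot(n);np.savez('%s0.npz'%n,p=p,d=d)
    cv2.imwrite('pics/%s0.png'%n,p[:,:,::-1]);m=eyes.camera_model(n);print(n,m['intrinsics'].tolist() if hasattr(m['intrinsics'],'tolist') else m['intrinsics'],m['camera_from_world'])
print(eyes.camera_model('wrist'))
E
```

```text
0.0 [150.596 528.4   232.407] [-0.435 -3.111  0.003] 85.52576532680484 22.0
side [[525.2998576355676, 0.0, 319.32716948323167], [0.0, 525.2998576355676, 236.8055129297915], [0.0, 0.0, 1.0]] [[ -0.981  -0.194   0.008 405.844]
 [ -0.106   0.498  -0.86  189.118]
 [  0.163  -0.845  -0.509 983.684]
 [  0.      0.      0.      1.   ]]
top [[493.8682571373318, 0.0, 318.008728091284], [0.0, 493.8682571373318, 246.69528542712507], [0.0, 0.0, 1.0]] [[ -0.009  -1.      0.002 -52.466]
 [ -0.999   0.009  -0.04  439.425]
 [  0.04   -0.002  -0.999 951.015]
 [  0.      0.      0.      1.   ]]
{'intrinsics': array([[403.762,   0.   , 316.523],
       [  0.   , 403.762, 241.021],
       [  0.   ,   0.   ,   1.   ]]), 'hand_eye': array([[  -0.   ,   -0.963,   -0.268,   68.579],
       [   1.   ,    0.   ,   -0.001,    0.251],
       [   0.001,   -0.268,    0.963, -140.148],
       [   0.   ,    0.   ,    0.   ,    1.   ]])}
```

View pics/side0.png

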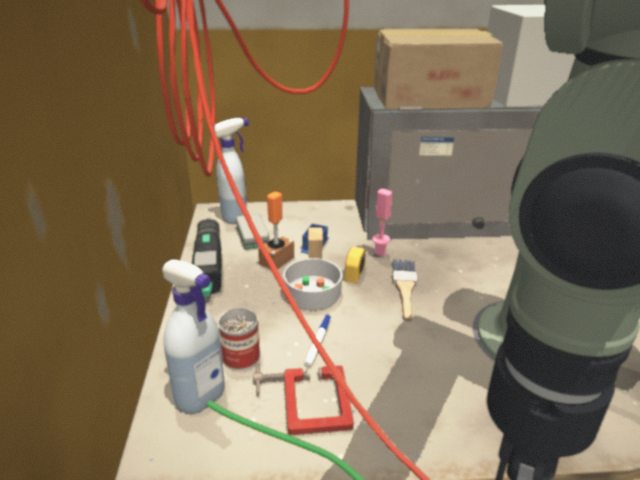

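View pics/top0.png

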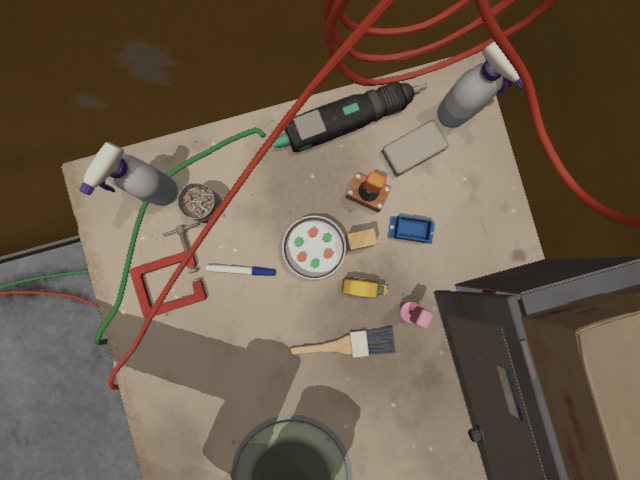

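The side view shows two paddle shapes: orange at (275,207) and pink at (384,205). In the top view they are at (374,183) and (418,313). The orange one in the wooden stand fits the description, and pink is the stated look-alike. From the top view, the bowl is at (314,247), the blue tray (411,229), block (362,239), tape (362,288), pen (240,270) and tin (198,202).

```bash
cat > h.py <<'E'
import numpy as np,cv2
from rig import readout,eyes
from scipy.spatial.transform import Rotation as R
np.set_printoptions(suppress=True,precision=3)
def T_cw(n,obs=None):
    m=eyes.camera_model(n)
    if n!='wrist': return m['intrinsics'],np.linalg.inv(m['camera_from_world'])
    T=np.eye(4);T[:3,:3]=R.from_rotvec(obs['tool_rot']).as_matrix();T[:3,3]=obs['tcp_pos']
    return m['intrinsics'],T@m['hand_eye']
def dirs(K,T,uv):
    uv=np.atleast_2d(np.asarray(uv,float));c=np.c_[(uv-[K[0][2],K[1][2]])/[K[0][0],K[1][1]],np.ones(len(uv))]
    return c@T[:3,:3].T
def plane(K,T,uv,z):
    d=dirs(K,T,uv);return T[:3,3]+d*((z-T[2,3])/d[:,2])[:,None]
def tri(K1,T1,p1,K2,T2,p2):
    a,b=dirs(K1,T1,p1)[0],dirs(K2,T2,p2)[0];s=np.linalg.lstsq(np.c_[a,-b],T2[:3,3]-T1[:3,3],rcond=None)[0]
    P,Q=T1[:3,3]+a*s[0],T2[:3,3]+b*s[1];return (P+Q)/2,np.linalg.norm(P-Q)
def cloud(K,T,d,mask):
    v,u=np.nonzero(mask&(d>0));return T[:3,3]+dirs(K,T,np.c_[u,v])*d[v,u][:,None]
def mask(p,lo,hi,roi=None):
    m=cv2.inRange(cv2.cvtColor(p,cv2.COLOR_RGB2HSV),lo,hi)
    if roi: q=np.zeros_like(m);x0,y0,x1,y1=roi;q[y0:y1,x0:x1]=m[y0:y1,x0:x1];m=q
    m=cv2.morphologyEx(m,cv2.MORPH_OPEN,np.ones((2,2)))
    n,l,s,c=cv2.connectedComponentsWithStats(m);
    return l==1+s[1:,4].argmax() if n>1 else m>0
E
python3 - <<'E'
from h import *
W={}
for n,rois in (('top',dict(orange=(362,165,392,200),blue=(385,210,440,250),pink=(395,295,440,335),yellow=(335,275,392,302),block=(344,226,382,254))),
          ('side',dict(orange=(262,188,290,225),blue=(298,220,332,250),pink=(370,185,395,260),yellow=(340,245,370,285),block=(305,226,326,258)))):
    f=np.load(n+'0.npz');p,d=f['p'],f['d'];K,T=T_cw(n)
    C=dict(orange=((3,150,100),(16,255,255)),blue=((100,120,30),(125,255,255)),pink=((150,60,80),(178,255,255)),yellow=((20,120,80),(32,255,255)),block=((12,60,130),(24,160,255)))
    for k,r in rois.items():
        m=mask(p,*C[k],r);P=cloud(K,T,d,m)
        rect=cv2.minAreaRect(np.argwhere(m)[:,::-1].astype(np.float32))
        W[n,k]=(K,T,rect)
        print(n,k,m.sum(),np.round(rect[0]),np.round(rect[1]),round(rect[2]),'5-95%',np.percentile(P,[5,95],axis=0).round(0).tolist())
        z=np.percentile(P[:,2],95);top=P[np.abs(P[:,2]-z)<5]
        r=cv2.minAreaRect(top[:,:2].astype(np.float32));print('    ztop',z.round(1),'toprect',np.round(r[0],1),np.round(r[1],1),round(r[2],1))
f=np.load('top0.npz');p=f['p'];cv2.imwrite('pics/crop1.png',np.vstack([cv2.resize(p[150:320,280:450,::-1],(590,590),interpolation=3)]))
s=np.load('side0.npz')['p'];
E
```

```text
top orange 257 [375. 183.] [19. 19.] 24 5-95% [[528.0, -174.0, 47.0], [550.0, -139.0, 171.0]]
    ztop 171.3 toprect [ 541.3 -152.8] [27.9 18.4] 67.1
top blue 933 [412. 229.] [43. 23.] 8 5-95% [[449.0, -271.0, 1.0], [490.0, -204.0, 40.0]]
    ztop 40.2 toprect [ 469.9 -239.3] [65.  39.4] 80.5
top pink 447 [416. 315.] [32. 21.] 27 5-95% [[292.0, -242.0, 1.0], [329.0, -214.0, 166.0]]
    ztop 165.6 toprect [ 314.1 -227.8] [22.2 27.6] 63.0
top yellow 540 [361. 289.] [35. 16.] 6 5-95% [[344.0, -163.0, 46.0], [373.0, -107.0, 65.0]]
    ztop 64.9 toprect [ 359.6 -134.7] [44.1 27.3] 82.3
top block 479 [363. 240.] [17. 29.] 78 5-95% [[434.0, -160.0, 14.0], [462.0, -113.0, 97.0]]
    ztop 97.1 toprect [ 448.4 -135.4] [27.6 49.5] 11.9
side orange 380 [275. 208.] [31. 16.] 90 5-95% [[530.0, -181.0, 95.0], [560.0, -135.0, 171.0]]
    ztop 171.2 toprect [ 541.6 -147.6] [30.1 18.2] 50.6
side blue 42 [306. 243.] [14.  3.] 90 5-95% [[484.0, -212.0, 5.0], [490.0, -204.0, 41.0]]
    ztop 40.6 toprect [ 486.8 -208.3] [4.7 3. ] 10.4
side pink 400 [385. 204.] [15. 30.] 3 5-95% [[300.0, -297.0, 102.0], [327.0, -212.0, 166.0]]
    ztop 166.1 toprect [ 315.4 -224.8] [23.3 28.2] 38.5
side yellow 486 [354. 265.] [17. 35.] 11 5-95% [[347.0, -137.0, 7.0], [374.0, -100.0, 65.0]]
    ztop 64.6 toprect [ 359.6 -128. ] [38.5 26. ] 84.3
side block 426 [316. 243.] [30. 14.] 90 5-95% [[432.0, -153.0, 50.0], [459.0, -107.0, 98.0]]
    ztop 97.8 toprect [ 448.5 -130.8] [28.1 50.2] 12.2
```

View pics/crop1.png

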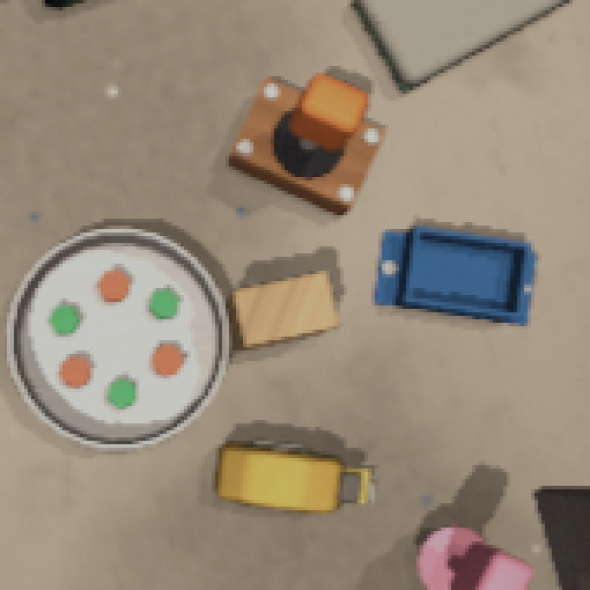

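The crop confirms the orange paddle in the wooden stand at crop (335,105). The tray opening is at crop (465,272), and the block stands right against the bowl's edge at (288,308). Next I work out the waypoints and the tray and bowl fits.

```bash
cat >> h.py <<'E'
def rows(wps,obs=None):
    "wps: (x,y,z,tool-x yaw deg), tool straight down; prints row numbers from the present pose"
    o=obs or readout.get_obs();R0=R.from_rotvec(o['tool_rot']);
    x0=R0.as_matrix()[:,0];print('t',round(o['time'],2),'tcp',o['tcp_pos'].round(1),'yaw',np.degrees(np.arctan2(x0[1],x0[0])).round(1),'tilt',np.degrees(np.arccos(-R0.as_matrix()[2,2])).round(2),'q',o['joint_positions'].round(2),'gap',round(o['finger_gap'],1),'F',np.round(o['contact_force'],1),'grip',np.round(o['gripper_force'],1))
    for x,y,z,a in wps:
        c,s=np.cos(np.radians(a)),np.sin(np.radians(a));M=np.array([[c,s,0],[s,-c,0],[0,0,-1.]])
        print((x,y,z,a),'->',np.r_[R0.inv().apply(np.array([x,y,z])-o['tcp_pos'])/250,(R0.inv()*R.from_matrix(M)).as_rotvec()/np.radians(60)].round(4).tolist())
E
python3 - <<'E'
from h import *
f=np.load('top0.npz');p,d=f['p'],f['d'];K,T=T_cw('top')
m=mask(p,(100,120,30),(125,255,255),(385,210,440,250));P=cloud(K,T,d,m);
for lo,hi in((33,46),(-5,6)):
    t=P[(P[:,2]>lo)&(P[:,2]<hi)];r=cv2.minAreaRect(t[:,:2].astype(np.float32));print('tray',lo,len(t),np.round(r[0],1),np.round(r[1],1),round(r[2],1))
# bowl rim by depth
roi=np.zeros(d.shape,bool);roi[205:290,272:352]=1
P=cloud(K,T,d,roi);t=P[(P[:,2]>45)&(P[:,2]<54)&(np.hypot(P[:,0]-440,P[:,1]+40)<75)]
c,r=cv2.minEnclosingCircle(t[:,:2].astype(np.float32));A=np.c_[2*t[:,:2],np.ones(len(t))];s=np.linalg.lstsq(A,(t[:,:2]**2).sum(1),rcond=None)[0];print('bowl',c,r,s[:2],np.sqrt(s[2]+s[:2]@s[:2]),np.median(t[:,2]))
hsv=cv2.cvtColor(p,cv2.COLOR_RGB2HSV)
for nm,lo,hi in(('red',(2,90,80),(14,255,255)),('green',(45,80,60),(85,255,255))):
    mm=cv2.inRange(hsv,lo,hi);mm[~roi]=0
    n,l,s,c=cv2.connectedComponentsWithStats(mm)
    for i in range(1,n):
        if s[i,4]>12: print(nm,s[i,4],plane(K,T,c[i],18)[0].round(1))
# stand top
m=np.zeros(d.shape,bool);m[165:215,340:395]=1;P=cloud(K,T,d,m);t=P[(P[:,2]>39)&(P[:,2]<48)];r=cv2.minAreaRect(t[:,:2].astype(np.float32));print('stand',len(t),np.round(r[0],1),np.round(r[1],1),round(r[2],1))
# handle top centroid, two-view
m=mask(p,(3,150,100),(16,255,255),(362,165,392,200));P=cloud(K,T,d,m);t=P[P[:,2]>164];r=cv2.minAreaRect(t[:,:2].astype(np.float32));print('handle',np.round(r[0],1),np.round(r[1],1),round(r[2],1))
rows([(110,380,400,180),(330,200,400,205)])
E
```

```text
tray 33 155 [ 469.9 -239.3] [65.1 39.4] 81.1
tray -5 378 [ 469.3 -240.5] [85.3 40.2] 81.1
bowl (436.8260192871094, -51.83686447143555) 62.73074722290039 [436.992 -49.187] 58.11128897991407 49.594879181976125
red 60 [467.  -46.1  18. ]
red 60 [425.7 -75.3  18. ]
red 57 [419.7 -24.2  18. ]
green 45 [456.6 -73.4  18. ]
green 50 [448.7 -18.5  18. ]
green 46 [407.3 -50.3  18. ]
stand 581 [ 542.6 -153.1] [72.  47.3] 64.7
handle [ 541.3 -152.7] [27.8 20.2] 66.1
t 0.1 tcp [150.6 528.4 232.5] yaw 164.1 tilt 0.09 q [ 1.16  0.33 -0.19  1.05 -0.    1.44] gap 85.3 F [-0.2 -0.7  0.5] grip 0.0
(110, 380, 400, 180) -> [-0.0064, -0.6166, -0.6692, -0.0015, -0.0004, -0.2653]
(330, 200, 400, 205) -> [-1.0501, -1.0677, -0.6687, -0.0014, -0.0007, -0.6819]
```

```bash
python3 -m crank '[-0.006,-0.617,-0.67,0,0,-0.265, -0.006,-0.617,-0.67,0,0,-0.265, -0.006,-0.617,-0.67,0,0,-0.265, -0.006,-0.617,-0.67,0,0,-0.265, -0.006,-0.617,-0.67,0,0,-0.265, -0.006,-0.617,-0.67,0,0,-0.265, -0.006,-0.617,-0.67,0,0,-0.265, -0.006,-0.617,-0.67,0,0,-0.265]' 1 60
python3 -c "
from h import *
rows([(330,200,400,205),(430,-30,330,230),(440,-120,300,245)])"
```

```text
time: 0.9
tcp_pos: [110.0, 380.4, 399.3]
tool_rot: [-0.0, -3.141, 0.003]
contact_force: [-0.2, 1.1, -0.1]
finger_gap: 85.3
gripper_force: 0.0
t 0.9 tcp [110.  380.4 399.3] yaw 180.0 tilt 0.12 q [ 1.1  -0.03 -0.2   1.41  0.    1.1 ] gap 85.3 F [-0.2  1.1 -0.1] grip 0.0
(330, 200, 400, 205) -> [-0.8801, -0.7214, -0.0025, -0.0015, -0.0013, -0.4169]
(430, -30, 330, 230) -> [-1.2806, -1.6408, 0.2788, -0.0012, -0.0016, -0.8336]
(440, -120, 300, 245) -> [-1.3208, -2.0006, 0.3994, -0.001, -0.0018, -1.0836]
```

```bash
python3 -m crank '[-0.88,-0.72,0,0,0,-0.417, -0.88,-0.72,0,0,0,-0.417, -0.88,-0.72,0,0,0,-0.417, -0.88,-0.72,0,0,0,-0.417, -0.88,-0.72,0,0,0,-0.417, -0.88,-0.72,0,0,0,-0.417, -0.88,-0.72,0,0,0,-0.417, -0.88,-0.72,0,0,0,-0.417, -0.88,-0.72,0,0,0,-0.417]'
python3 -c "
from h import *
rows([(430,-30,330,230),(440,-120,300,245),(541,-153,225,245)])"
```

```text
time: 1.8
tcp_pos: [329.8, 200.2, 399.3]
tool_rot: [0.678, -3.064, -0.0]
contact_force: [-0.6, 0.1, -0.1]
finger_gap: 85.4
gripper_force: 0.0
t 1.8 tcp [329.8 200.2 399.3] yaw -155.1 tilt 0.19 q [ 0.35 -0.05 -0.21  1.41  0.   -0.08] gap 85.4 F [-0.6  0.1 -0.1] grip 0.0
(430, -30, 330, 230) -> [0.0241, -1.0041, 0.2766, 0.0014, -0.0028, -0.4175]
(440, -120, 300, 245) -> [0.1393, -1.3475, 0.3967, 0.0018, -0.0026, -0.6675]
(541, -153, 225, 245) -> [-0.1722, -1.6378, 0.6955, 0.0018, -0.0026, -0.6675]
```

```bash
python3 -m crank '[0.024,-1,0.277,0,0,-0.417, 0.024,-1,0.277,0,0,-0.417, 0.024,-1,0.277,0,0,-0.417, 0.024,-1,0.277,0,0,-0.417, 0.024,-1,0.277,0,0,-0.417, 0.024,-1,0.277,0,0,-0.417, 0.024,-1,0.277,0,0,-0.417, 0.024,-1,0.277,0,0,-0.417]'
python3 - <<'E'
from h import *
rows([(440,-120,300,245),(541.5,-153,235,245)])
o=readout.get_obs();p,d=eyes.snapshot('wrist');cv2.imwrite('pics/w1.png',p[:,:,::-1])
K,T=T_cw('wrist',o);m=mask(p,(3,150,100),(16,255,255));print(m.sum(),np.argwhere(m).mean(0))
P=cloud(K,T,d,m);print(np.percentile(P,[5,50,95],axis=0))
E
```

```text
time: 2.6
tcp_pos: [429.6, -28.0, 330.7]
tool_rot: [1.328, -2.845, -0.003]
contact_force: [-0.2, 0.2, 0.0]
finger_gap: 85.5
gripper_force: 0.0
t 2.6 tcp [429.6 -28.  330.7] yaw -129.9 tilt 0.14 q [-0.24  0.05 -0.29  1.24  0.   -1.11] gap 85.5 F [-0.2  0.2  0. ] grip 0.0
(440, -120, 300, 245) -> [0.2554, -0.2683, 0.1221, 0.0024, -0.0001, -0.2491]
(541.5, -153, 235, 245) -> [0.0959, -0.665, 0.3811, 0.0024, -0.0001, -0.2491]
2782 [308.181 530.602]
[[226.491 173.396  10.701]
 [331.862 242.07   17.519]
 [365.651 318.572  81.904]]
```

```bash
python3 -m crank '[0.255,-0.268,0.122,0,0,-0.25, 0.255,-0.268,0.122,0,0,-0.25, 0.255,-0.268,0.122,0,0,-0.25, 0.096,-0.665,0.38,0,0,-0.25, 0.096,-0.665,0.38,0,0,-0.25, 0.096,-0.665,0.38,0,0,-0.25, 0.096,-0.665,0.38,0,0,-0.25, 0.096,-0.665,0.38,0,0,-0.25]'
python3 - <<'E'
from h import *
rows([(541.5,-153,160,245),(541.5,-153,143,245)])
o=readout.get_obs();p,d=eyes.snapshot('wrist');cv2.imwrite('pics/w2.png',p[:,:,::-1])
K,T=T_cw('wrist',o);m=mask(p,(3,150,100),(16,255,255));print(m.sum(),np.argwhere(m).mean(0))
P=cloud(K,T,d,m);z=np.percentile(P[:,2],90);t=P[abs(P[:,2]-z)<6];r=cv2.minAreaRect(t[:,:2].astype(np.float32));print(z,len(t),r)
K2,T2=T_cw('top');q,_=eyes.snapshot('top')
f=np.load('side0.npz')['p'];ms=mask(f,(3,150,100),(16,255,255),(262,188,290,225));c=np.argwhere(ms);top=c[c[:,0]<=c[:,0].min()+2].mean(0)[::-1];print('side top px',top)
E
```

```text
time: 3.45
tcp_pos: [541.7, -152.0, 236.6]
tool_rot: [1.691, -2.647, -0.002]
contact_force: [-0.8, 0.2, -0.1]
finger_gap: 85.4
gripper_force: 0.0
t 3.45 tcp [ 541.7 -152.   236.6] yaw -114.9 tilt 0.09 q [-0.4   0.35 -0.15  1.07  0.   -1.54] gap 85.4 F [-0.8  0.2 -0.1] grip 0.0
(541.5, -153, 160, 245) -> [0.004, -0.0012, 0.3066, 0.0014, 0.0002, 0.0024]
(541.5, -153, 143, 245) -> [0.004, -0.0013, 0.3746, 0.0014, 0.0002, 0.0024]
3950 [230.914 314.722]
169.59536687416625 1903 ((542.4637451171875, -152.323486328125), (29.05786895751953, 21.280078887939453), 66.05610656738281)
side top px [275.931 193.138]
```

View pics/w2.png

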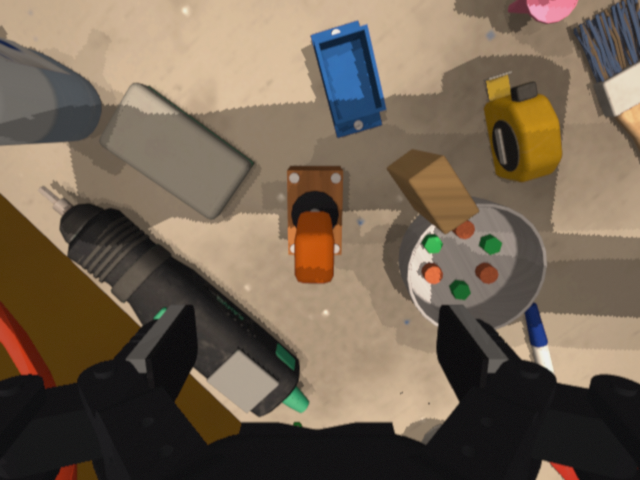

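Wrist view: the handle is centred between the open fingers at (315,232), its top at z 170. The tray is at (348,78) and the bowl at (475,265). I'll descend and grip.

```bash
python3 -m crank '[0.001,0.002,0.15,0,0,0, 0.001,0.002,0.25,0,0,0, 0.001,0.002,0.34,0,0,0, 0.001,0.002,0.376,0,0,0, 0.001,0.002,0.376,0,0,0, 0.001,0.002,0.376,0,0,0]' 1 60
python3 -m crank '[0,0,0,0,0,0, 0,0,0,0,0,0, 0,0,0,0,0,0, 0,0,0,0,0,0, 0,0,0,0,0,0, 0,0,0,0,0,0, 0,0,0,0,0,0, 0,0,0,0,0,0]' -1 80
python3 - <<'E'
from h import *
rows([(542,-152.5,203,245),(542,-152.5,260,245)])
E
```

```text
time: 4.15
tcp_pos: [542.2, -154.3, 144.0]
tool_rot: [-1.688, 2.648, -0.003]
contact_force: [-0.2, 0.1, 0.1]
finger_gap: 85.2
gripper_force: 0.0
time: 4.95
tcp_pos: [542.1, -154.5, 142.9]
tool_rot: [-1.688, 2.649, -0.002]
contact_force: [0.7, -0.9, 3.9]
finger_gap: 20.9
gripper_force: 78.9
t 4.95 tcp [ 542.1 -154.5  142.9] yaw -115.0 tilt 0.07 q [-0.41  0.43 -0.29  0.85 -0.   -1.54] gap 20.9 F [ 0.7 -0.9  3.9] grip 78.9
(542, -152.5, 203, 245) -> [-0.007, 0.0033, -0.2404, -0.0012, 0.0, 0.0004]
(542, -152.5, 260, 245) -> [-0.007, 0.003, -0.4684, -0.0012, 0.0, 0.0004]
```

```bash
python3 -m crank '[0,0,-0.1,0,0,0, 0,0,-0.2,0,0,0, 0,0,-0.3,0,0,0, 0,0,-0.4,0,0,0, 0,0,-0.48,0,0,0, 0,0,-0.48,0,0,0]'
python3 - <<'E'
from h import *
rows([(437,-50,263,245),(437,-50,200,245)])
E
```

```text
time: 5.55
tcp_pos: [542.6, -154.6, 264.5]
tool_rot: [-1.688, 2.648, -0.005]
contact_force: [-0.8, -1.3, -0.7]
finger_gap: 20.8
gripper_force: 79.9
t 5.55 tcp [ 542.6 -154.6  264.5] yaw -115.0 tilt 0.2 q [-0.41  0.33 -0.1   1.13  0.   -1.54] gap 20.8 F [-0.8 -1.3 -0.7] grip 79.9
(437, -50, 263, 245) -> [-0.2009, 0.5595, 0.0041, -0.0034, 0.0001, 0.0004]
(437, -50, 200, 245) -> [-0.2009, 0.5603, 0.2561, -0.0034, 0.0001, 0.0004]
```

```bash
python3 -m crank '[-0.1,0.28,0,0,0,0, -0.2,0.56,0.004,0,0,0, -0.2,0.56,0.004,0,0,0, -0.2,0.56,0.004,0,0,0, -0.2,0.56,0.004,0,0,0, -0.2,0.56,0.1,0,0,0, -0.2,0.56,0.1,0,0,0]'
python3 - <<'E'
from h import *
rows([(437,-50,147,245)])
a=[]
o=readout.get_obs()
for n in('side','wrist'):
    p,d=eyes.snapshot(n);a.append(cv2.resize(p[:,:,::-1],(400,300)) if n=='wrist' else cv2.resize(p[120:320,200:400,::-1],(400,400)));np.savez(n+'1.npz',p=p,d=d)
cv2.imwrite('pics/s1.png',np.vstack(a)[:, :])
cv2.imwrite('pics/s1.png',np.hstack([a[0],cv2.copyMakeBorder(a[1],0,100,0,0,0)]))
E
```

```text
time: 6.25
tcp_pos: [434.8, -49.9, 234.8]
tool_rot: [1.686, -2.647, -0.005]
contact_force: [-0.8, -0.5, -1.4]
finger_gap: 21.0
gripper_force: 79.8
t 6.25 tcp [434.8 -49.9 234.8] yaw -115.0 tilt 0.26 q [-0.28  0.12 -0.46  1.   -0.   -1.42] gap 21.0 F [-0.8 -0.5 -1.4] grip 79.8
(437, -50, 147, 245) -> [-0.0039, -0.0097, 0.3512, 0.0042, -0.0008, -0.0003]
```

View pics/s1.png

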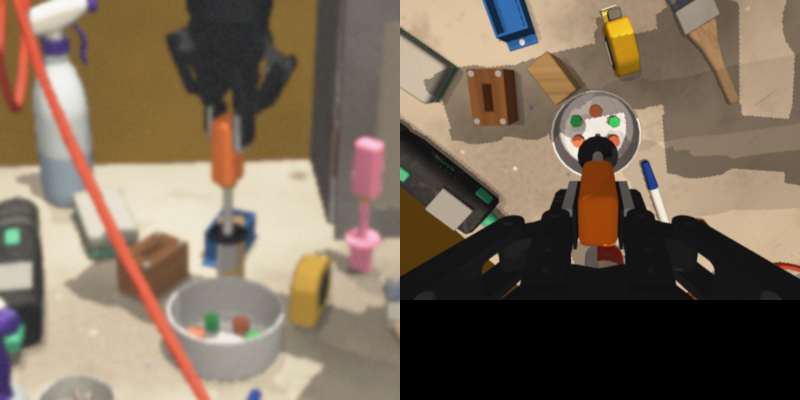

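The paddle hangs straight in the fingers. In the side view its handle is at (228,150) and its blade at (230,262), above the bowl. Next I lower it into the clear centre and compute a stirring circle.

```bash
python3 -m crank '[-0.004,-0.01,0.1,0,0,0, -0.004,-0.01,0.2,0,0,0, -0.004,-0.01,0.28,0,0,0, -0.004,-0.01,0.345,0,0,0, -0.004,-0.01,0.345,0,0,0, -0.004,-0.01,0.345,0,0,0]'
python3 - <<'E'
from h import *
o=readout.get_obs();z=o['tcp_pos'][2]
r=np.r_[10,20,28,[30]*21];a=np.radians(155+np.r_[0,0,0,np.arange(1,22)*20])
rows([(436.5+R_*np.cos(t),-50+R_*np.sin(t),148,245) for R_,t in zip(r,a)])
E
```

```text
time: 6.95
tcp_pos: [439.1, -50.3, 151.8]
tool_rot: [-1.688, 2.649, -0.0]
contact_force: [-0.2, -0.9, -1.0]
finger_gap: 21.0
gripper_force: 79.7
t 6.95 tcp [439.1 -50.3 151.8] yaw -115.0 tilt 0.01 q [-0.28  0.21 -0.58  0.78 -0.   -1.42] gap 21.0 F [-0.2 -0.9 -1. ] grip 79.7
(np.float64(427.4369221296335), np.float64(-45.77381738259301), 148, 245) -> [0.0033, 0.05, 0.015, -0.0002, 0.0, 0.0]
(np.float64(418.373844259267), np.float64(-41.54763476518601), 148, 245) -> [0.0033, 0.09, 0.015, -0.0002, 0.0, 0.0]
(np.float64(411.1233819629738), np.float64(-38.16668867126042), 148, 245) -> [0.0033, 0.122, 0.015, -0.0002, 0.0, 0.0]
(np.float64(406.61415905724766), np.float64(-47.385327717570256), 148, 245) -> [0.0443, 0.1228, 0.015, -0.0002, 0.0, 0.0]
(np.float64(407.52222521132796), np.float64(-57.764571353075624), 148, 245) -> [0.0804, 0.102, 0.015, -0.0002, 0.0, 0.0]
(np.float64(411.92543867133026), np.float64(-67.20729309053138), 148, 245) -> [0.1072, 0.07, 0.015, -0.0002, 0.0, 0.0]
(np.float64(419.2927069094686), np.float64(-74.57456132866974), 148, 245) -> [0.1215, 0.0309, 0.015, -0.0002,
[... 1366 characters left out ...]
5214777904), np.float64(-22.810766388900493), 148, 245) -> [-0.0739, 0.102, 0.015, -0.0002, 0.0, 0.0]
(np.float64(415.2867965644036), np.float64(-28.786796564403588), 148, 245) -> [-0.0378, 0.1228, 0.015, -0.0002, 0.0, 0.0]
(np.float64(409.3107663889005), np.float64(-37.32145214777902), 148, 245) -> [0.0033, 0.13, 0.015, -0.0002, 0.0, 0.0]
(np.float64(406.61415905724766), np.float64(-47.38532771757025), 148, 245) -> [0.0443, 0.1228, 0.015, -0.0002, 0.0, 0.0]
(np.float64(407.52222521132796), np.float64(-57.7645713530756), 148, 245) -> [0.0804, 0.102, 0.015, -0.0002, 0.0, 0.0]
(np.float64(411.92543867133026), np.float64(-67.20729309053141), 148, 245) -> [0.1072, 0.07, 0.015, -0.0002, 0.0, 0.0]
```

```bash
python3 -m crank '[0,0.043,0.004,0,0,0, 0,0.083,0.004,0,0,0, 0,0.115,0.004,0,0,0, 0.041,0.115,0.004,0,0,0, 0.077,0.094,0.004,0,0,0, 0.104,0.062,0.004,0,0,0, 0.118,0.023,0.004,0,0,0, 0.118,-0.018,0.004,0,0,0, 0.104,-0.058,0.004,0,0,0, 0.077,-0.09,0.004,0,0,0, 0.041,-0.11,0.004,0,0,0, 0,-0.118,0.004,0,0,0]'
python3 - <<'E'
from h import *
a=np.radians(335+np.arange(1,13)*20)
rows([(437+30*np.cos(t),-50+30*np.sin(t),147.5,245) for t in a])
E
```

```text
time: 8.15
tcp_pos: [466.0, -61.6, 149.9]
tool_rot: [1.689, -2.649, -0.001]
contact_force: [0.3, 0.3, -1.2]
finger_gap: 20.8
gripper_force: 79.9
t 8.15 tcp [466.  -61.6 149.9] yaw -115.0 tilt 0.03 q [-0.29  0.26 -0.52  0.79  0.   -1.42] gap 20.8 F [ 0.3  0.3 -1.2] grip 79.9
(np.float64(466.88584094275234), np.float64(-52.61467228242975), 147.5, 245) -> [-0.034, 0.0119, 0.0098, 0.0004, 0.0001, 0.0007]
(np.float64(465.97777478867204), np.float64(-42.23542864692439), 147.5, 245) -> [-0.0701, 0.0327, 0.0098, 0.0004, 0.0001, 0.0007]
(np.float64(461.57456132866974), np.float64(-32.79270690946862), 147.5, 245) -> [-0.097, 0.0646, 0.0098, 0.0004, 0.0001, 0.0007]
(np.float64(454.2072930905314), np.float64(-25.425438671330255), 147.5, 245) -> [-0.1112, 0.1038, 0.0098, 0.0004, 0.0001, 0.0007]
(np.float64(444.7645713530756), np.float64(-21.02222521132795), 147.5, 245) -> [-0.1113, 0.1455, 0.0099, 0.0004, 0.0001, 0.0007]
(np.float64(434.38532771757025), np.float64(-20.114159057247633), 147.5, 245) -> [-0.097, 0.1846, 0.0099, 0.0004, 0.0001, 0.0007]
(np.float64(424.32145214777904), np.float64(-22.810766388900493), 147.5, 245) -> [-0.0703, 0.2166, 0.0099, 0.0004, 0.0001, 0.0007]
(np.float64(415.7867965644036), np.float64(-28.786796564403588), 147.5, 245) -> [-0.0342, 0.2374, 0.0099, 0.0004, 0.0001, 0.0007]
(np.float64(409.8107663889005), np.float64(-37.32145214777902), 147.5, 245) -> [0.0068, 0.2447, 0.0099, 0.0004, 0.0001, 0.0007]
(np.float64(407.11415905724766), np.float64(-47.38532771757025), 147.5, 245) -> [0.0479, 0.2375, 0.0099, 0.0004, 0.0001, 0.0007]
(np.float64(408.02222521132796), np.float64(-57.7645713530756), 147.5, 245) -> [0.084, 0.2167, 0.0099, 0.0004, 0.0001, 0.0007]
(np.float64(412.42543867133026), np.float64(-67.20729309053141), 147.5, 245) -> [0.1108, 0.1848, 0.0099, 0.0004, 0.0001, 0.0007]
```

```bash
python3 -m crank '[-0.034,0.01,0.004,0,0,0, -0.07,0.032,0.004,0,0,0, -0.097,0.064,0.004,0,0,0, -0.111,0.104,0.004,0,0,0, -0.111,0.145,0.004,0,0,0, -0.097,0.184,0.004,0,0,0, -0.07,0.216,0.004,0,0,0, -0.034,0.236,0.004,0,0,0, 0.007,0.244,0.004,0,0,0, 0.048,0.237,0.004,0,0,0, 0.084,0.216,0.004,0,0,0, 0.11,0.185,0.004,0,0,0]'
python3 - <<'E'
from h import *
rows([(437,-50,148,245)])
p,d=eyes.snapshot('top');cv2.imwrite('pics/t2.png',cv2.resize(p[190:310,255:375,::-1],(480,480),interpolation=3))
o=readout.get_obs();p,d=eyes.snapshot('wrist');cv2.imwrite('pics/w3.png',p[:,:,::-1])
E
```

```text
time: 9.35
tcp_pos: [411.8, -69.1, 149.2]
tool_rot: [-1.687, 2.65, -0.0]
contact_force: [0.5, 0.8, -1.0]
finger_gap: 20.7
gripper_force: 79.9
t 9.35 tcp [411.8 -69.1 149.2] yaw -115.0 tilt 0.01 q [-0.34  0.17 -0.64  0.76 -0.   -1.48] gap 20.7 F [ 0.5  0.8 -1. ] grip 79.9
(437, -50, 148, 245) -> [-0.1119, -0.0588, 0.005, -0.0002, 0.0, -0.0008]
```

View pics/w3.png

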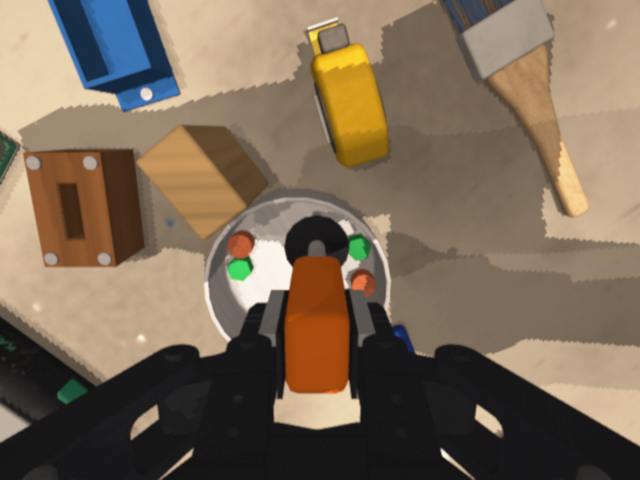

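```bash
python3 -m crank '[-0.05,-0.03,0,0,0,0, -0.11,-0.059,0,0,0,0, -0.11,-0.059,0,0,0,0, -0.11,-0.059,-0.15,0,0,0, -0.11,-0.059,-0.3,0,0,0, -0.11,-0.059,-0.45,0,0,0, -0.11,-0.059,-0.45,0,0,0]'
python3 -c "
from h import *
rows([(530,-135,263,245)])"
```

```text
time: 10.15
tcp_pos: [439.6, -49.4, 266.3]
tool_rot: [-1.687, 2.644, -0.01]
contact_force: [0.6, -0.5, -1.1]
finger_gap: 21.2
gripper_force: 80.1
t 10.15 tcp [439.6 -49.4 266.3] yaw -114.9 tilt 0.48 q [-0.28  0.1  -0.4   1.07  0.   -1.41] gap 21.2 F [ 0.6 -0.5 -1.1] grip 80.1
(530, -135, 263, 245) -> [0.1583, -0.4721, 0.0167, -0.0079, 0.0013, 0.0014]
```

```bash
python3 -m crank '[0.08,-0.23,0,0,0,0, 0.16,-0.47,0,0,0,0, 0.16,-0.47,0,0,0,0, 0.16,-0.47,0,0,0,0, 0.16,-0.47,0,0,0,0]'
cat > stones.py <<'E'
from h import *
S={'red':[[467,-46.1],[425.7,-75.3],[419.7,-24.2]],'green':[[456.6,-73.4],[448.7,-18.5],[407.3,-50.3]]}
p,d=eyes.snapshot('top');K,T=T_cw('top');hsv=cv2.cvtColor(p,cv2.COLOR_RGB2HSV)
for nm,lo,hi in(('red',(2,90,60),(14,255,255)),('green',(45,80,40),(85,255,255))):
    mm=cv2.inRange(hsv,lo,hi);q=np.zeros_like(mm);q[205:290,272:355]=mm[205:290,272:355]
    n,l,s,c=cv2.connectedComponentsWithStats(q)
    for i in range(1,n):
        if s[i,4]>12:
            w=plane(K,T,c[i],18)[0][:2];print(nm,s[i,4],w.round(1),'r',np.hypot(*(w-[437.2,-48.5])).round(),'to starts',np.linalg.norm(np.array(S[nm])-w,axis=1).round(1))
cv2.imwrite('pics/t%d.png'%(readout.get_obs()['time']*100),cv2.resize(p[150:310,255:455,::-1],(750,600),interpolation=3))
E
python3 stones.py; python3 -c "
from h import *
rows([(437,-50,263,245)])"; ls pics
```

```text
time: 10.65
tcp_pos: [525.5, -134.5, 260.1]
tool_rot: [1.687, -2.648, -0.004]
contact_force: [-0.3, 0.7, -1.1]
finger_gap: 20.5
gripper_force: 79.9
t 10.7 tcp [ 525.2 -134.   260.5] yaw -115.0 tilt 0.17 q [-0.39  0.3  -0.16  1.11  0.   -1.52] gap 20.5 F [ 0.4 -0.2 -1.2] grip 79.9
(437, -50, 263, 245) -> [-0.1559, 0.4616, -0.0087, 0.0029, 0.0001, 0.0008]
crop1.png
s1.png
side0.png
t1070.png
t2.png
top0.png
w1.png
w2.png
w3.png
```

View pics/t1070.png

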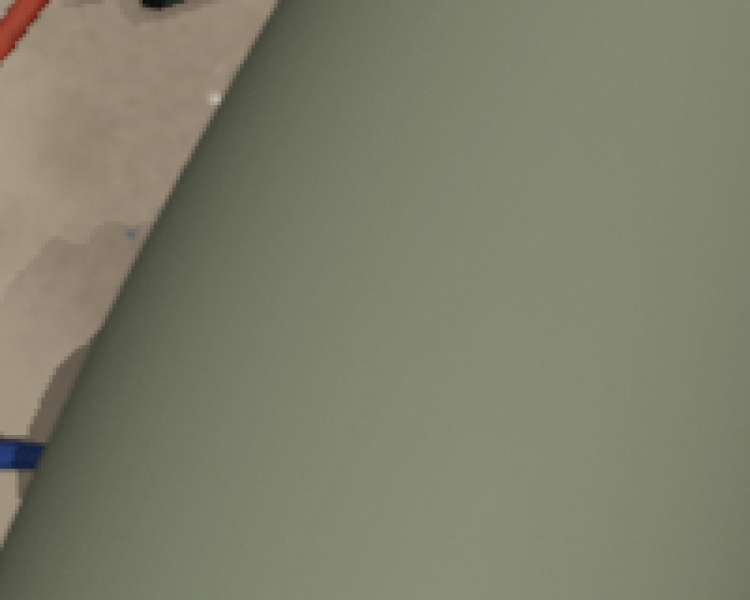

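The top view is blocked by the forearm, so I'll use the wrist camera from here.

```bash
cat > ws.py <<'E'
from h import *
S={'red':[[467,-46.1],[425.7,-75.3],[419.7,-24.2]],'green':[[456.6,-73.4],[448.7,-18.5],[407.3,-50.3]]}
o=readout.get_obs();p,d=eyes.snapshot('wrist');K,T=T_cw('wrist',o);hsv=cv2.cvtColor(p,cv2.COLOR_RGB2HSV)
cv2.imwrite('pics/w%d.png'%(o['time']*100),p[:,:,::-1])
for nm,lo,hi in(('red',(0,90,60),(14,255,255)),('green',(45,80,40),(85,255,255))):
    n,l,s,c=cv2.connectedComponentsWithStats(cv2.inRange(hsv,lo,hi))
    for i in range(1,n):
        w=plane(K,T,c[i],16)[0][:2]
        if s[i,4]>25 and np.hypot(*(w-[437.2,-48.5]))<60: print(nm,s[i,4],c[i].round(),w.round(1),'r',np.hypot(*(w-[437.2,-48.5])).round(),'to starts',np.linalg.norm(np.array(S[nm])-w,axis=1).round(1))
E
python3 ws.py; ls pics|grep '^w'
```

```text
red 149 [394. 225.] [465.1 -80.6] r 42.0 to starts [34.5 39.7 72.4]
red 331 [477. 252.] [400.3 -20.6] r 46.0 to starts [71.5 60.3 19.8]
red 306 [416. 285.] [467.9 -12.6] r 47.0 to starts [33.5 75.5 49.5]
green 280 [475. 225.] [392.4 -47.2] r 45.0 to starts [69.3 63.2 15.2]
green 187 [389. 241.] [475.2 -67.7] r 43.0 to starts [19.5 55.9 70.1]
green 259 [467. 266.] [413.9 -10.3] r 45.0 to starts [76.2 35.8 40.5]
w1.png
w1070.png
w2.png
w3.png
```

```bash
sed -e "s/^o=.*/o=dict(tcp_pos=np.array([541.7,-152,236.6]),tool_rot=np.array([1.691,-2.647,-0.002]));p=cv2.imread('pics\/w2.png')[:,:,::-1].copy();K,T=T_cw('wrist',o);hsv=cv2.cvtColor(p,cv2.COLOR_RGB2HSV)/" -e '/imwrite/d' ws.py > wc.py; python3 wc.py
python3 - <<'E'
from h import *
o=dict(tcp_pos=np.array([541.7,-152,236.6]),tool_rot=np.array([1.691,-2.647,-0.002]));p=cv2.imread('pics/w2.png')[:,:,::-1].copy();K,T=T_cw('wrist',o)
m=mask(p,(100,120,30),(125,255,255),(300,10,400,150));r=cv2.minAreaRect(np.argwhere(m)[:,::-1].astype(np.float32));print(r)
# current wrist view with depth of tray
o=readout.get_obs();p,d=eyes.snapshot('wrist');K,T=T_cw('wrist',o);m=mask(p,(100,120,30),(125,255,255));P=cloud(K,T,d,m)
for lo,hi in((35,46),(-5,6)):
    t=P[(P[:,2]>lo)&(P[:,2]<hi)];
    if len(t)>20: r=cv2.minAreaRect(t[:,:2].astype(np.float32));print('tray',lo,len(t),np.round(r[0],1),np.round(r[1],1),round(r[2],1),t[:,2].mean())
rows([(470,-240,263,261),(470,-240,196,261)])
E
```

```text
red 287 [465. 230.] [426.1 -74.9] r 29.0 to starts [50.   0.6 51.1]
red 350 [432. 273.] [468.2 -47.6] r 31.0 to starts [ 1.9 50.8 53.8]
red 366 [486. 273.] [421.3 -26. ] r 28.0 to starts [49.9 49.5  2.4]
green 285 [432. 243.] [457.7 -74.9] r 33.0 to starts [ 1.9 57.1 56.1]
green 303 [490. 244.] [408.9 -51.6] r 28.0 to starts [52.4 51.7  2.1]
green 293 [460. 289.] [449.9 -20.7] r 31.0 to starts [53.2  2.5 51.9]
((351.9620666503906, 78.85517883300781), (106.61824035644531, 56.29185104370117), 75.3236083984375)
tray 35 913 [ 471. -238.] [64.2 41. ] 81.0 39.35906134353935
tray -5 2327 [ 468.6 -236.9] [86.2 44.9] 81.1 4.550146025208085
t 10.8 tcp [ 525.3 -133.9  261.3] yaw -114.9 tilt 0.08 q [-0.39  0.3  -0.16  1.11  0.   -1.52] gap 20.7 F [-0.5  0.2 -1. ] grip 79.9
(470, -240, 263, 261) -> [0.4783, 0.0218, -0.0068, 0.0013, 0.0002, -0.2653]
(470, -240, 196, 261) -> [0.4783, 0.0214, 0.2612, 0.0013, 0.0002, -0.2653]
```

All six stones are at least 15 mm from any start of their own colour and inside the bowl (r ≤ 47). The wrist camera agrees with the known starts to about 2.5 mm. Now to the tray.

```bash
python3 -m crank '[0.12,0.005,0,0,0,-0.1, 0.26,0.01,0,0,0,-0.2, 0.4,0.018,0,0,0,-0.265, 0.482,0.022,0,0,0,-0.265, 0.482,0.022,0,0,0,-0.265, 0.482,0.022,0.12,0,0,-0.265, 0.482,0.022,0.16,0,0,-0.265, 0.482,0.022,0.16,0,0,-0.265, 0.482,0.022,0.16,0,0,-0.265]'
python3 - <<'E'
from h import *
rows([(470,-241,193,261)])
o=readout.get_obs();a=[]
for n in('side','wrist'):
    p,d=eyes.snapshot(n);np.savez(n+'2.npz',p=p,d=d)
    a.append(cv2.resize(p[130:280,240:400,::-1],(480,450),interpolation=3) if n=='side' else cv2.resize(p[:,:,::-1],(320,240)))
cv2.imwrite('pics/e1.png',np.hstack([a[0],cv2.copyMakeBorder(a[1],0,210,0,0,0)]))
K,T=T_cw('wrist',o);m=mask(p,(3,150,60),(16,255,255));P=cloud(K,T,d,m);print('handle px',m.sum(),P.min(0),P.max(0))
m=mask(p,(100,120,30),(125,255,255));P=cloud(K,T,d,m)
t=P[(P[:,2]>35)&(P[:,2]<46)];r=cv2.minAreaRect(t[:,:2].astype(np.float32));print('tray rim',len(t),r)
E
```

```text
time: 11.7
tcp_pos: [470.7, -241.1, 222.2]
tool_rot: [-2.04, 2.389, 0.0]
contact_force: [0.5, 0.0, -0.6]
finger_gap: 20.8
gripper_force: 79.7
t 11.7 tcp [ 470.7 -241.1  222.2] yaw -99.0 tilt 0.01 q [-0.61  0.3  -0.27  1.01  0.   -2.03] gap 20.8 F [ 0.5  0.  -0.6] grip 79.7
(470, -241, 193, 261) -> [0.0, 0.0027, 0.1167, 0.0, 0.0001, -0.0002]
handle px 9937 [ 455.45  -256.946   -2.989] [572.666 -42.482 266.851]
tray rim 450 ((468.101806640625, -251.0668487548828), (36.963897705078125, 40.310184478759766), 80.3450927734375)
```

View pics/e1.png

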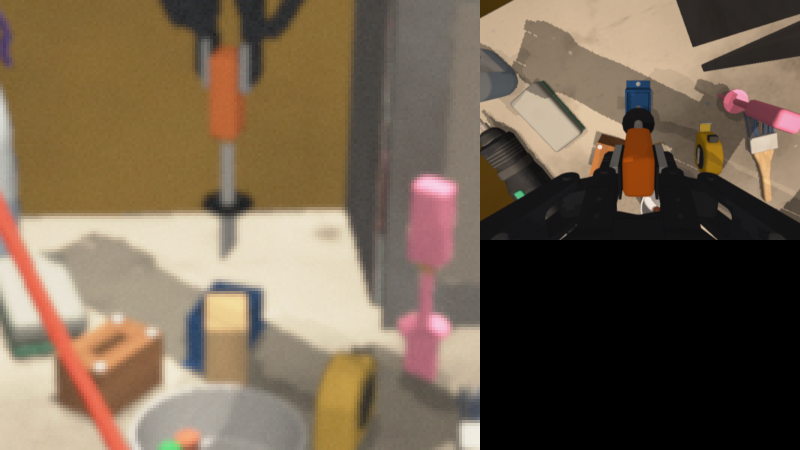

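The paddle hangs straight above the tray; its blade tip is at crop (227,255) and the tray at (225,325). I'll check the tip and handle offsets numerically before the final descent.

Run:
```python
from h import *
o=dict(readout.get_obs());tcp=o['tcp_pos']
M=R.from_rotvec(o['tool_rot']).as_matrix()
f=np.load('wrist2.npz');K,T=T_cw('wrist',o);P=(cloud(K,T,f['d'],mask(f['p'],(3,150,60),(16,255,255)))-tcp)@M
P=P[(abs(P[:,0])<40)&(abs(P[:,1])<25)&(abs(P[:,2])<60)]
print('handle in tool frame',len(P));
for lo in range(-40,50,10):
    t=P[(P[:,2]>=lo)&(P[:,2]<lo+10)]
    if len(t)>20: print(lo,len(t),np.percentile(t,[5,50,95],axis=0).round(1).tolist())
# collar: dark ring centre from wrist view, just ahead of the handle
K,T=T_cw('side')
for z in(75,84,93): print('tip via side ray z',z,plane(K,T,[315.7,214.7],z)[0].round(1))
g=np.load('side2.npz');p,d=g['p'],g['d']
m=np.zeros(d.shape,bool);m[172:232,300:332]=1
Q=cloud(K,T,d,m);Q=Q[(np.hypot(Q[:,0]-470,Q[:,1]+240)<35)&(Q[:,2]>60)]
for lo in range(60,150,8):
    t=Q[(Q[:,2]>=lo)&(Q[:,2]<lo+8)]
    if len(t)>3: print('z',lo,len(t),np.median(t,axis=0).round(1),np.ptp(t[:,0]).round(1))
print('zmin',np.sort(Q[:,2])[:5])
```

```text
handle in tool frame 8125
-30 5309 [[-13.8, -8.4, -27.2], [0.3, 0.7, -26.0], [11.2, 10.0, -22.4]]
-20 787 [[9.3, -8.9, -19.6], [11.7, 0.4, -15.2], [12.2, 10.1, -10.4]]
-10 637 [[8.4, -16.4, -9.5], [11.8, 0.4, -5.2], [12.3, 10.0, -0.5]]
0 507 [[9.4, -8.6, 0.5], [11.9, 0.8, 4.9], [12.4, 10.0, 9.6]]
10 405 [[10.5, -8.2, 10.6], [12.0, 0.8, 14.9], [12.4, 9.8, 19.5]]
20 366 [[10.4, -8.1, 20.3], [12.1, 1.0, 24.9], [12.6, 10.0, 29.6]]
30 77 [[10.6, -7.8, 30.3], [12.1, 0.8, 31.5], [12.5, 9.9, 33.4]]
tip via side ray z 75 [ 473.3 -253.9   75. ]
tip via side ray z 84 [ 470.  -237.5   84. ]
tip via side ray z 93 [ 466.7 -221.1   93. ]
z 84 10 [ 469.1 -235.2   88.9] 7.7
z 92 20 [ 469.5 -229.9   96.9] 8.6
z 100 18 [ 469.2 -229.7  103.8] 8.4
z 108 18 [ 469.8 -229.7  112. ] 8.7
z 116 10 [ 471.3 -228.4  119.1] 7.2
z 124 111 [ 468.7 -233.9  129.9] 38.2
z 132 18 [ 469.2 -235.6  135.2] 21.5
z 140 13 [ 469.5 -236.1  144.6] 7.1
z 148 13 [ 471.5 -235.8  152.6] 7.3
zmin [87.318 87.692 87.938 88.154 88.343]
```

```bash
python3 -m crank '[0,0,0.03,0,0,0, 0,0,0.07,0,0,0, 0,0,0.1,0,0,0, 0,0,0.116,0,0,0, 0,0,0.116,0,0,0, 0,0,0.116,0,0,0, 0,0,0.116,0,0,0, 0,0,0.116,0,0,0, 0,0,0.116,0,0,0, 0,0,0.116,0,0,0, 0,0,0.116,0,0,0]'
python3 - <<'E'
from h import *
rows([(470,-241,193,261)])
p,d=eyes.snapshot('side');K,T=T_cw('side');m=np.zeros(d.shape,bool);m[172:260,295:335]=1
Q=cloud(K,T,d,m);Q=Q[(np.hypot(Q[:,0]-470,Q[:,1]+240)<9+6)&(Q[:,2]>45)];print('lowest blade z',np.sort(Q[:,2])[:6].round(1),np.median(Q,axis=0))
cv2.imwrite('pics/e2.png',cv2.resize(p[150:280,250:390,::-1],(560,520),interpolation=3))
E
```

```text
time: 12.9
tcp_pos: [470.4, -241.9, 192.8]
tool_rot: [-2.039, 2.39, -0.0]
contact_force: [0.3, -0.3, -1.1]
finger_gap: 20.5
gripper_force: 79.7
t 12.9 tcp [ 470.4 -241.9  192.8] yaw -99.1 tilt 0.01 q [-0.61  0.32 -0.31  0.94  0.   -2.03] gap 20.5 F [ 0.3 -0.3 -1.1] grip 79.7
(470, -241, 193, 261) -> [-0.0032, 0.0022, -0.0009, -0.0001, -0.0, -0.0013]
lowest blade z [58.3 58.4 59.2 59.3 59.5 60.2] [ 468.857 -234.627  120.392]
```

View pics/e2.png

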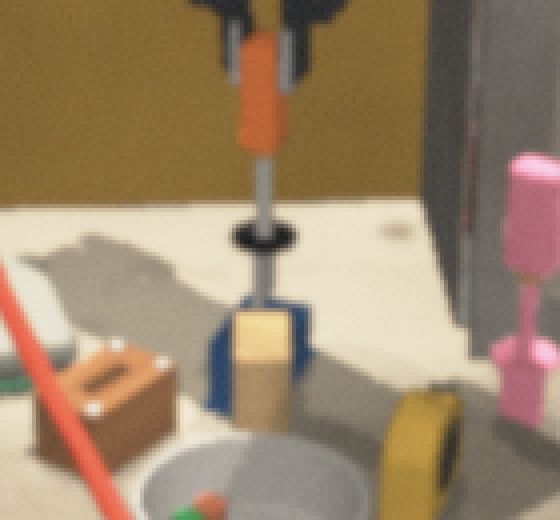

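The blade hangs upright at crop (262,285), over the middle of the tray opening and clear of the rim. The block and tape measure look undisturbed, so I'm handing in.

```bash
python3 -c "
from rig import order
print(order.job_done())"
```

```text
the job is handed in; nothing more can be done
None
```

I handed the job in at about 13 s; no verdict came back. By camera, all six stones had shifted at least 15 mm and were still in the bowl, and the orange paddle is held still and upright over the blue tray, its tip about 15 mm above the rim.

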